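# Price card under the counter clipboard's clip

## Task

Get the pricing clipboard ready: move the folding rule off the clipboard and lay it in the tool tray, then slide the stiff white price card along the board and under the sprung clip, long edge first, until that edge is fully home against the clip's two stops, with the card square and centred on the board. Let the card's own edge lift the clip: keep the gripper off the clip. Leave the mug, the jar and the doorknob where they are.

Things in the scene. Friction and masses are not known exactly. Their poses are not given: they have to be found in the camera images.
- clipboard: Brown hardboard clipboard lying flat, screwed to the counter: 315 mm long (x), 230 mm wide (y), 4 mm thick (top face at z = 4 mm). Origin at the centre of its underside; x runs along it to the clip end, which points away from the robot (yaw under 15 degrees). In its frame the clip's lip tip is at x = 73 mm and its jaw line, where the shut clip rests on the board, at x = 100 mm.
- stops (a point): Midway between the front faces of the clip's two stops, on the board's top face: (120, 0, 4) mm in the clipboard's frame. The stops are steel tabs 22 mm wide, 7 mm high, 35 mm either side, under the clip. With the card home and centred, its origin is 45 mm short of this point, on the board's centre line.
- clip: Sprung steel clip, 120 mm wide (y). Origin on its hinge at (145, 0, 17) mm in the clipboard's frame; shut, its axes are the clipboard's. Turns up about y: tilt of its z axis is 0 shut, about 0.13 rad on the card. From the hinge it slopes down to the jaw line. The jaw presses about 2 N shut, 3 N on the card; pushing the card under it takes 3 to 18 N.
- clip_lip (a point): Middle of the tip of the clip's lip, which flares up from the jaw line towards -x at 18 degrees, 28 mm long and 2 mm thick; when the clip is shut this point is about 9.5 mm above the board's top face, and the lip's underside there 8.5 mm.
- card: Stiff plain white plastic price card with thin dark lines: 130 mm wide (y), 90 mm deep (x), 6 mm thick, about 60 g, loose, flat on the robot's end of the clipboard. Origin at the centre of its underside; its +x long edge faces the clip, within 15 degrees of square at the start.
- rule: Folded wooden rule with brass joints: a straight bar 180 mm long (x), 30 mm wide (y), 16 mm high, about 120 g, loose, lying across the clipboard between card and clip. Origin at the centre of its underside.
- tray: Open, empty grey plastic tool tray, fixed on the counter beside the clipboard (left or right): 180 mm (x) by 250 mm (y) outside, walls 4 mm, rim 45 mm above the counter, inner floor about 4 mm above it. Origin at the centre of its underside.
- mug: White enamel mug, 76 mm across, 75 mm high, loose, beyond the work; origin at the centre of its foot.
- jar: Closed glass jar, 68 mm across, 85 mm high, loose, at the left; origin at the centre of its foot.
- doorknob: Brass doorknob standing on its round plate, 60 mm across, 63 mm high, loose, at the right; origin at the centre of its foot.
There are look-alikes about, which are no part of the job. Several things have the shape of the card; the one meant has the colours described above.

How it is judged:
At the end, for the whole second after the job is handed in: Card flat under the clip and holding it up (0.09 to 0.2 rad), long edge within 3 mm of the stops, within 10 mm of the board's centre line, within 0.05 rad of square. Rule lying level (within 9 degrees) inside the tray. Both at rest. Mug, jar and doorknob within 25 mm of their starts (x of card in the frame of clipboard above 0.072 m and y of card in the frame of clipboard between -0.01 and 0.01 m and z of card in the frame of clipboard below 0.007 m and angle between the x axis of card and the x axis of clipboard, either way round below 0.05 rad and angle between clip's own z axis and vertical between 0.09 and 0.2 rad and linear speed of each of card, rule below 0.01 m/s and x of rule in the frame of tray between -0.086 and 0.086 m and y of rule in the frame of tray between -0.121 and 0.121 m and z of rule in the frame of tray below 0.03 m and angle between rule's own x axis and vertical between 1.4 and 1.74 rad); the robot touches nothing.
It fails at once if the gripper or arm presses on the clip (more than 1 N) (contact force between any of the fingers, the arm and clip above 1 N).
It fails at once if the mug, jar or doorknob is moved by more than 25 mm (distance of any of mug, jar, doorknob from where it was at the start of the episode above 0.025 m).
It also fails if it takes over 72 s, if anything falls off the work surface, if the arm or the gripper's body presses on something with over 40 N, if the wrist force passes 120 N, or if a joint passes its speed limit or range.

## Robot

A 7-joint arm with a two-finger parallel gripper is mounted at the origin on the work surface. World frame = base frame: x ahead of the robot, y to its left, z up, the work surface at z = 0. Lengths are in m, angles in rad, forces in N, time in s.
With the tool pointing down it reaches from about 0.4 to 0.875 m from the base axis. Payload 19.3 kg.
Tool frame: the origin (TCP) lies midway between the tips of the shut fingers; the grasp point (between the pads) lies 19 mm behind it; x points along the fingers, y is the direction in which the jaws open and shut, and the axes are right-handed (so a half turn about x gives the same grasp; the last joint's range is limited). The gripper opens to 85 mm and grips with 20 to 120 N. Pads are 22 mm wide; open, the fingers measure 114 mm over their backs; the gripper's body (76 mm by 85 mm) begins 54 mm behind the grasp point. The pads swing forward as they close: fully open they stand 13 mm farther back than shut.
Start: joints at [1.267, 0.521, -0.036, 1.599, 0.021, 1.021, -0.113], TCP at [0.145, -0.608, 0.231] pointing down, gripper open.
Joint ranges: [-2.91, 2.91], [-0.3, 2.13], [-1.5, 1.42], [0.17, 2.43], [-1.26, 4.41], [0.16, 1.93], [-2.52, 2.52]. Speed limits (rad/s): [1.89, 1.89, 2.39, 2.39, 3.01, 3.01, 3.01].

## Interface

Orientations are given as [roll, pitch, yaw] about the fixed x, y, z axes, in that order (R = Rz(yaw) Ry(pitch) Rx(roll)).
In Python, from workcell import telemetry, vision, workorder gives the robot as it stands. The module is installed in compiled form; this text tells all that it offers.
- The arm moves only by the tool play_rows, never from a script. Its argument "deltas" is a list of rows, each a list of 7 numbers: the shift along the world's x, y, z in mm, then the turn, a rotation vector about the world's x, y, z in degrees, then the finger opening in mm, from 0 to 85.4. In form: [[x, y, z, wx, wy, wz, jaw], ...]. A call has 1 to 8 rows; each row shifts and turns the commanded pose from where the row before left it; what a row does not reach is not made up. A row lasts 1/8 s, in which the tool goes at most 62.5 mm and 10.7 degrees, less where a joint would pass 70% of its speed; a pose out of reach is approached as far as the arm can. A call with a gripper value outside its range is refused whole. The fingers move at their own pace and stop on an object; "grip_force" is the grip in N (left out, the last holds). Time passes only in rows, so rows that do not move let the fingers close. It gives the time, the measured TCP pose, the force and the opening at its end, in the units of the state.
- telemetry.observe(): the state, without advancing time (a new reading comes with each control period).
- vision.grab_frame(name): name is "scene" or "top" or "wrist"; returns the picture (420x560x3 uint8, red, green, blue); there is no depth.
- vision.camera_info(name): a dict with "mtx" (3x3 intrinsics, pixels), "k1" (the pictures are not rectified: a ray, as slopes to the right and down, at radius r is drawn at 1 + k1 r^2 times it, then the intrinsics apply), "rvec" (rotation vector, rad) and "tvec" (3), from world to camera coordinates, as OpenCV has them. Camera axes: x right, y down, z forward; pixel columns grow to the right and rows downward; lengths in m; the calibration is good to about 2 mm. A picture is of the moment at which its call begins: read the wrist's pose just before it. camera_info takes no time and is no camera call; for the wrist camera it gives the pose at the moment of the call.
- workorder.job_done(): hands the job in, once; it reports no verdict.
The state is a dict: "clock": time; "qpos": joint angles; "qd": joint speeds; "joint_efforts": joint torques, N m; "position": TCP position; "tool_rot": TCP orientation; "force": force on the tool from outside, world axes, zero at the start; "moment": the same for the moment, N m; "grip_width": finger opening in m.
Only numpy, scipy, OpenCV 4.12 (cv2) and the standard library are available. Lean on these libraries where they do the work, as an engineer would, in place of code of your own. Each camera call takes 0.05 s, during which the arm holds its last target. There are 200 camera calls.

## Working session

There is one attempt and no reset: what is moved stays moved. The work goes in short steps, Python scripts to look and compute and a tool call to move; the robot and the scene stay as the last step left them, time stands still between calls to the robot, and variables do not carry over. Pictures are saved under pics/ and viewed, about 8 in all and at most 12, crops included, and the job is handed in when it is done.

Besides the shell and the picture viewer there is one more tool, called after "Call:" in YAML: its name, and indented under it one key for each argument. play_rows: Moves the arm, as the interface text tells. Its arguments: {"type":"object","properties":{"deltas":{"type":"array","items":{"type":"array","items":{"type":"number"}}},"grip_force":{"type":"number"}},"required":["deltas"]}

```bash
mkdir -p pics
cat > h.py <<'E'
import numpy as np, cv2
from workcell import telemetry, vision, workorder
def ray(info,px):
    K=np.array(info["mtx"],float);k1=info["k1"]
    px=np.atleast_2d(np.array(px,float))
    # distortion: d = s(1+k1 s^2)
    n=cv2.undistortPoints(px[:,None],K,np.array([k1,0,0,0.]),None,None).reshape(-1,2) if 0 else None
    d=np.c_[(px[:,0]-K[0,2])/K[0,0],(px[:,1]-K[1,2])/K[1,1]];u=d.copy()
    for _ in range(30):u=d/(1+k1*(u**2).sum(1,keepdims=True))
    R=cv2.Rodrigues(np.array(info["rvec"],float))[0];t=np.array(info["tvec"],float).ravel()
    return -R.T@t,(np.c_[u,np.ones(len(u))])@R
def onz(info,px,z):
    c,D=ray(info,px);return c+D*((z-c[2])/D[:,2:3])
def proj(info,P):
    return cv2.projectPoints(np.array(P,float).reshape(-1,1,3),np.array(info["rvec"],float),np.array(info["tvec"],float),np.array(info["mtx"],float),np.array([info["k1"],0,0,0.]))[0].reshape(-1,2)
E
python3 - <<'E'
from h import *
s=telemetry.observe();print(s)
for n in("top","scene"):
    im=vision.grab_frame(n);cv2.imwrite(f"pics/{n}0.png",im[:,:,::-1]);i=vision.camera_info(n);print(n,i,ray(i,[280,210]))
E
```

```text
{'clock': 0.0, 'qpos': array([ 1.26680566,  0.52200453, -0.03635231,  1.59998472,  0.02123012,
        1.02107945, -0.11280678]), 'qd': array([-1.87114604e-03, -7.30218935e-04,  7.83616875e-04,  9.25095053e-04,
       -3.39692655e-05,  1.12615810e-03, -9.56367201e-04]), 'joint_efforts': array([-1.92298561e-03, -9.27128363e+01,  1.97925568e+00, -3.69944930e+01,
        1.77472027e-02,  8.03975912e-03, -3.25851704e-05]), 'position': array([ 0.14468913, -0.60769237,  0.2307397 ]), 'tool_rot': array([-1.48833275,  1.56970626,  1.88707074]), 'force': array([-0.3742642 ,  0.26492958, -0.52445489]), 'moment': array([-0.01440052, -0.01773525,  0.03594168]), 'grip_width': 0.08581036274860156}
top {'mtx': array([[413.06096611,   0.        , 273.2611483 ],
       [  0.        , 413.06096611, 204.74238508],
       [  0.        ,   0.        ,   1.        ]]), 'k1': 0.01963646170177287, 'rvec': array([ 2.19871587, -2.18079139,  0.07312197]), 'tvec': array([-0.00268187,  0.52621805,  1.266012  ])} (array([0.44358952, 0.00426041, 1.29726991]), array([[ 0.05183797, -0.01847243, -0.99869903]]))
scene {'mtx': array([[541.06181967,   0.        , 278.38230043],
       [  0.        , 541.06181967, 203.87453275],
       [  0.        ,   0.        ,   1.        ]]), 'k1': 0.028517781231632292, 'rvec': array([ 2.16651941,  1.00428928, -0.40905179]), 'tvec': array([-0.36282804, -0.24898651,  1.76664231])} (array([ 1.31921093, -0.65997463,  1.06713614]), array([[-0.52953843,  0.4633743 , -0.71064085]]))
```

View pics/top0.png

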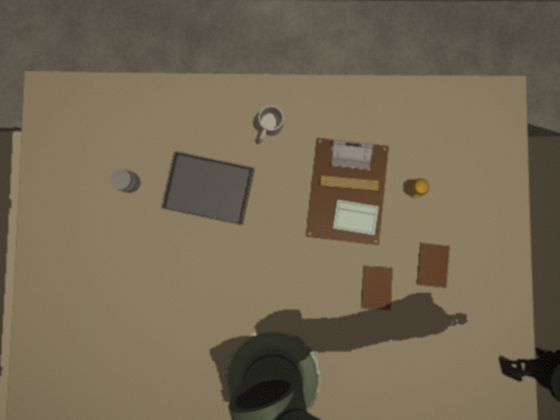

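View pics/scene0.png

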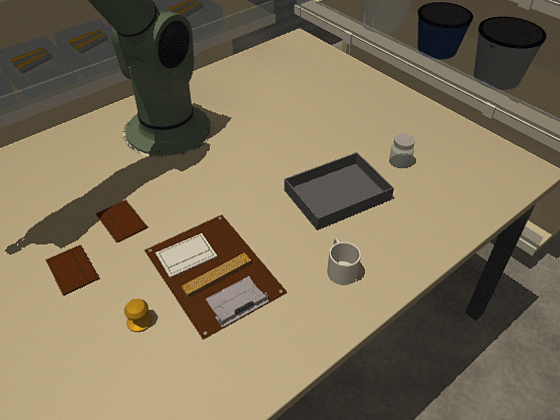

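The top view shows the clipboard at about (348,191), with the rule at (350,183), the clip at (352,155) and the tray at (208,188). The mug is at (270,120), the jar at (124,181) and the knob at (420,187).

Three things have the card's shape: a white one on the board at (356,217) and two brown ones at (377,287) and (433,264). The white one with thin dark lines, lying on the board, fits the description. I'll confirm it in an enlarged crop and measure.

```bash
cat > m.py <<'E'
from h import *
im=cv2.imread("pics/top0.png");i=vision.camera_info("top")
hsv=cv2.cvtColor(im,cv2.COLOR_BGR2HSV)
def sub(m,roi):
    z=np.zeros_like(m);x0,y0,x1,y1=roi;z[y0:y1,x0:x1]=m[y0:y1,x0:x1];return z
def rect(m,z,name):
    cs=cv2.findContours(m,cv2.RETR_EXTERNAL,cv2.CHAIN_APPROX_NONE)[0];c=np.vstack([c for c in cs if cv2.contourArea(c)>60])
    P=onz(i,c[:,0],z)[:,:2]
    (cx,cy),(w,h),a=cv2.minAreaRect((P*1000).astype(np.float32));print(name,round(cx,1),round(cy,1),round(w,1),round(h,1),round(a,2))
H,S,V=cv2.split(hsv)
print(hsv[217,356],hsv[183,340],hsv[200,330],hsv[188,208],hsv[270,200],hsv[155,352])
rect(sub(((S<80)&(V>130)).astype(np.uint8)*255,(325,192,385,240)),.010,"card")
rect(sub(((V>90)&(S>100)).astype(np.uint8)*255,(316,172,383,193)),.020,"rule")
b=sub(((V<95)&(S>90)|0).astype(np.uint8)*255,(300,130,395,250));rect(b,.004,"board")
rect(sub(((V<95)&(S<90)).astype(np.uint8)*255,(155,145,262,228)),.045,"tray")
cv2.imwrite("pics/c0.png",cv2.resize(im[130:250,295:400],None,fx=5,fy=5,interpolation=cv2.INTER_CUBIC))
E
python3 m.py
```

```text
[ 38  32 177] [ 19 116 138] [ 12 130  96] [19 33 86] [ 19  77 140] [ 14  34 144]
card 483.3 -266.5 160.0 112.7 86.46
rule 598.9 -233.3 62.5 205.7 0.47
board 617.2 -233.2 226.2 222.4 83.89
tray 575.2 201.8 250.7 177.2 78.49
```

View pics/c0.png

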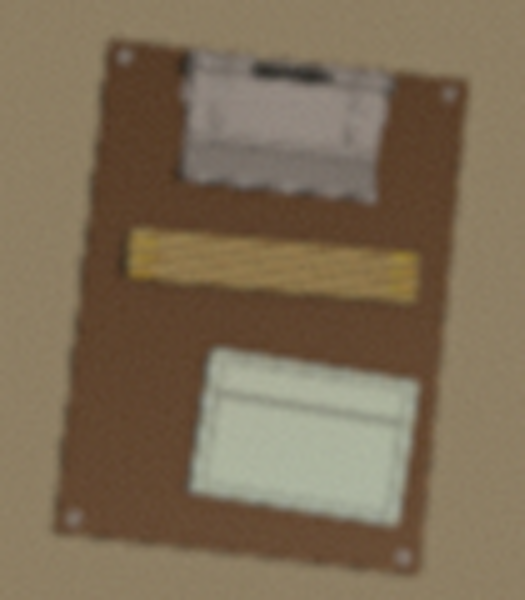

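The crop confirms the white card with dark lines. Board corners in the crop are (113,40), (466,78), (420,573) and (55,533), so I'll turn those corner pixels into poses.

```bash
cat > m2.py <<'E'
from h import *
i=vision.camera_info("top")
def pose(n,pts,z,far):
    # pts TL,TR,BR,BL in crop pixels
    p=(np.array(pts)+.5)/5-.5+[295,130];P=onz(i,p,z)*1000
    c=P.mean(0);dx=(P[0]+P[1]-P[2]-P[3])/2;dy=(P[0]+P[3]-P[1]-P[2])/2
    print(n,c.round(1),"dx",np.hypot(*dx[:2]).round(1),np.degrees(np.arctan2(dx[1],dx[0])).round(2),"dy",np.hypot(*dy[:2]).round(1),np.degrees(np.arctan2(-dy[0],dy[1])).round(2))
pose("board",[(113,40),(466,78),(420,573),(55,533)],.004,0)
pose("card",[(212,348),(419,379),(397,526),(190,494)],.010,0)
pose("rule",[(129,230),(419,252),(415,302),(129,278)],.020,0)
w=vision.camera_info("wrist");c,d=ray(w,[280,210]);print(w,c,d)
for n,px,h in(("mug",(270,119),.07),("knob",(420,187),.06),("jar",(124,181),.08)):print(n,onz(i,px,h))
E
python3 m2.py
```

```text
board [ 574.1 -230.7    4. ] dx 313.9 -6.16 dy 226.5 -5.77
card [ 490.8 -254.9   10. ] dx 92.5 -8.8 dy 130.1 -8.2
rule [ 596.6 -233.8   20. ] dx 30.7 -2.52 dy 179.3 -4.14
{'mtx': array([[312.34600131,   0.        , 278.78311631],
       [  0.        , 312.34600131, 213.06452366],
       [  0.        ,   0.        ,   1.        ]]), 'k1': -0.02088898946099315, 'rvec': array([-2.27995868,  1.80238484,  0.26117217]), 'tvec': array([-0.62422727, -0.03581237,  0.38005692])} [ 0.21508328 -0.59100075  0.37395557] [[-0.26499377 -0.0656368  -0.96207149]]
mug [[0.78177043 0.01366615 0.07      ]]
knob [[ 0.58051918 -0.43881582  0.06      ]]
jar [[0.58877649 0.44316233 0.08      ]]
```

```bash
cat >> h.py <<'E'
from scipy.spatial.transform import Rotation as Rn
def st():
    s=telemetry.observe();R=Rn.from_euler("xyz",s["tool_rot"]).as_matrix()
    print("t",round(s["clock"],2),"tcp mm",(s["position"]*1000).round(1),"fing",R[:,0].round(3),"jawyaw",np.degrees(np.arctan2(R[1,1],R[0,1])).round(2),"F",s["force"].round(1),"w",round(s["grip_width"]*1000,1),"q",s["qpos"].round(2));return s,R
E
python3 -c "
from h import *
st()"
```

```text
t 0.1 tcp mm [ 144.7 -607.7  230.8] fing [-0.     0.001 -1.   ] jawyaw -76.61 F [ 0.9 -0.3  0.3] w 85.3 q [ 1.27  0.52 -0.04  1.6   0.02  1.02 -0.11]
```

Call:
play_rows:
  deltas:
    - [38,31,0,0,0,6,85]
    - [38,31,0,0,0,6,85]
    - [38,31,0,0,0,6,85]
    - [38,31,0,0,0,6,85]
    - [38,31,0,0,0,6,85]
    - [38,31,0,0,0,6,85]
    - [38,31,0,0,0,6,85]
    - [38,31,0,0,0,6,85]

```text
clock: 1.1
position: [0.4497, -0.3588, 0.2311]
tool_rot: [-1.561, 1.57, 2.656]
force: [0.3, -1.0, -0.8]
grip_width: 0.0849
```

Call:
play_rows:
  deltas:
    - [38,31,0,0,0,6,60]
    - [38,31,0,0,0,6,60]
    - [38,31,0,0,0,6,60]
    - [34,33,0,0,0,6,60]
    - [0,0,0,0,0,0,60]
    - [0,0,0,0,0,0,60]

```text
clock: 1.85
position: [0.5963, -0.2343, 0.2308]
tool_rot: [-1.4, 1.57, -3.052]
force: [-0.9, -0.8, -0.5]
grip_width: 0.0601
```

```bash
python3 -c "
from h import *
st();i=vision.camera_info('wrist');im=vision.grab_frame('wrist');cv2.imwrite('pics/w1.png',im[:,:,::-1])
np.save('w1.npy',i,allow_pickle=True)
c=np.radians(-5.97);ex=np.array([np.cos(c),np.sin(c)]);ey=np.array([-ex[1],ex[0]])
for x,y in((-157.5,115),(157.5,115),(157.5,-115),(-157.5,-115)):
  p=np.array([574,-231])+x*ex+y*ey;print(proj(i,[[p[0]/1e3,p[1]/1e3,.004]]))
"
```

```text
t 1.85 tcp mm [ 596.3 -234.3  230.8] fing [-0.001 -0.    -1.   ] jawyaw -4.65 F [-0.9 -0.8 -0.5] w 60.1 q [ 0.56  0.58 -0.43  1.54  0.26  1.08 -0.01]
[[117.93255446  76.8331451 ]]
[[402.83437916  83.22737383]]
[[379.65637519 271.73337732]]
[[139.08052706 266.69260173]]
```

View pics/w1.png

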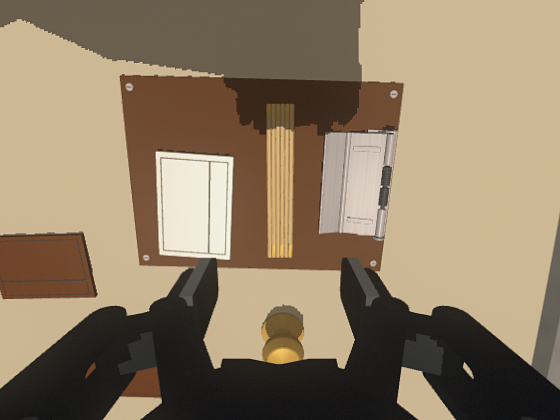

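The wrist view shows board corners at (121,75), (403,83), (380,270) and (139,266). The rule runs from (280,104) to (280,258), with the card at (195,205) and the clip at (355,185). I'll refine everything from these.

```bash
cat > m3.py <<'E'
from h import *
i=np.load('w1.npy',allow_pickle=True).item();im=cv2.imread("pics/w1.png")
def pose(n,pts,z):
    # order: far-left(+x,+y), far-right(+x,-y), near-right, near-left
    P=onz(i,pts,z)*1000;c=P.mean(0);dx=(P[0]+P[1]-P[2]-P[3])/2;dy=(P[0]+P[3]-P[1]-P[2])/2
    print(n,c.round(1),"dx",np.hypot(*dx[:2]).round(1),np.degrees(np.arctan2(dx[1],dx[0])).round(2),"dy",np.hypot(*dy[:2]).round(1),np.degrees(np.arctan2(-dy[0],dy[1])).round(2))
pose("board",[(403.5,82.5),(380,270.5),(138.5,266),(121,75)],.004)
h=cv2.cvtColor(im,cv2.COLOR_BGR2HSV);H,S,V=cv2.split(h)
m=((S<60)&(V>150)).astype(np.uint8);m[:,:150]=0;m[:,240:]=0;m[:140]=0;m[262:]=0
m=cv2.morphologyEx(m,cv2.MORPH_CLOSE,np.ones((7,7)))
c=max(cv2.findContours(m,0,1)[0],key=cv2.contourArea);a=cv2.approxPolyDP(c,6,True)[:,0];print(a.tolist())
c=c[:,0];P=onz(i,c,.010)[:,:2]*1000;print("card",cv2.minAreaRect(P.astype(np.float32)))
pose("rule",[(295,104),(292,258),(267.5,258),(266.5,103.5)],.020)
E
python3 m3.py
```

```text
board [ 575.1 -229.7    4. ] dx 314.0 -6.0 dy 230.0 -6.55
[[156, 151], [159, 253], [229, 259], [233, 158]]
card ((491.94061279296875, -254.11024475097656), (130.2161102294922, 90.55339050292969), 80.96697998046875)
rule [ 598.2 -234.4   20. ] dx 30.4 -5.17 dy 180.2 -5.0
```

Call:
play_rows:
  deltas:
    - [1,0,-45,0,0,0,44]
    - [0,0,-45,0,0,0,44]
    - [0,0,-45,0,0,0,44]
    - [0,0,-45,0,0,0,44]
    - [0,0,-26,0,0,0,44]
    - [0,0,-14,0,0,0,44]
    - [0,0,-3,0,0,0,44]
    - [0,0,0,0,0,0,44]
  grip_force: 40

```text
clock: 2.9
position: [0.5982, -0.2344, 0.0092]
tool_rot: [1.191, 1.57, -0.46]
force: [-0.8, 0.3, 0.9]
grip_width: 0.044
```

Call:
play_rows:
  deltas:
    - [0,0,0,0,0,0,20]
    - [0,0,0,0,0,0,20]
    - [0,0,0,0,0,0,20]
    - [0,0,0,0,0,0,20]
    - [0,0,0,0,0,0,20]
    - [0,0,0,0,0,0,20]

```text
clock: 3.65
position: [0.5983, -0.2343, 0.0096]
tool_rot: [1.169, 1.569, -0.483]
force: [-1.5, -0.3, 6.5]
grip_width: 0.029
```

Call:
play_rows:
  deltas:
    - [0,0,20,0,0,0,20]
    - [0,0,40,0,0,0,20]
    - [0,15,40,0,0,0,20]
    - [-2,30,20,0,0,0,20]
    - [-3,45,0,0,0,-1,20]
    - [-3,45,0,0,0,-1,20]
    - [-3,45,0,0,0,-1,20]
    - [-3,45,0,0,0,-1,20]

```text
clock: 4.65
position: [0.5838, -0.0076, 0.13]
tool_rot: [1.657, 1.569, -0.064]
force: [1.1, 0.6, -0.9]
grip_width: 0.0291
```

Call:
play_rows:
  deltas:
    - [-3,45,0,0,0,-1,20]
    - [-3,45,0,0,0,-1,20]
    - [-2,45,0,0,0,-0.5,20]
    - [-2,40,0,0,0,0,20]
    - [-1,25,0,0,0,0,20]
    - [-1,11,0,0,0,0,20]
    - [0,0,0,0,0,0,20]
    - [0,0,0,0,0,0,20]

```text
clock: 5.65
position: [0.5721, 0.2005, 0.1286]
tool_rot: [0.627, 1.57, -1.139]
force: [-0.0, -1.2, -1.2]
grip_width: 0.0288
```

```bash
python3 -c "
from h import *
st();i=vision.camera_info('wrist');im=vision.grab_frame('wrist');cv2.imwrite('pics/w2.png',im[:,:,::-1])
print(proj(i,[[.575,.202,.045]]))
"
```

```text
t 5.65 tcp mm [572.1 200.5 128.6] fing [ 0.    -0.001 -1.   ] jawyaw -11.19 F [-0.  -1.2 -1.2] w 28.8 q [-0.17  0.64 -0.38  1.73  0.3   0.84 -0.89]
[[281.64182029 217.29196862]]
```

View pics/w2.png

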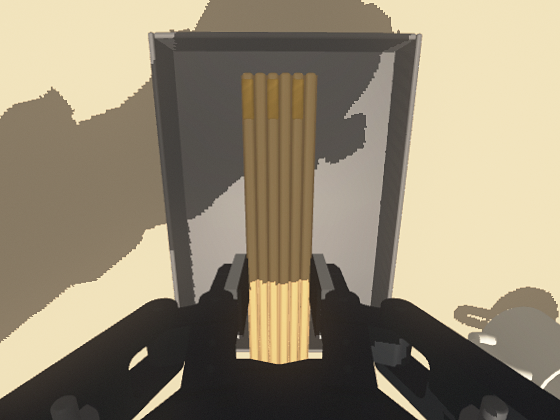

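The rule is held level and parallel to the tray walls (tray spans columns 150–420, rule 242–316), and sits over its middle. I'll lower and release it.

Call:
play_rows:
  deltas:
    - [0,0,-35,0,0,0,20]
    - [0,0,-35,0,0,0,20]
    - [0,0,-28,0,0,0,20]
    - [0,0,-14,0,0,0,20]
    - [0,0,-5,0,0,0,20]
    - [0,0,0,0,0,0,20]
    - [0,0,0,0,0,0,45]
    - [0,0,0,0,0,0,45]

```text
clock: 6.7
position: [0.5722, 0.2021, 0.012]
tool_rot: [2.087, 1.57, 0.322]
force: [-0.1, -0.6, -0.3]
grip_width: 0.0452
```

Call:
play_rows:
  deltas:
    - [0,0,0,0,0,0,45]
    - [0,0,15,0,0,0,45]
    - [0,0,35,0,0,0,45]
    - [0,0,40,0,0,0,45]
    - [0,0,40,0,0,0,45]
    - [0,-20,20,0,0,0,45]
    - [-2,-40,0,0,0,0.5,45]
    - [-2,-55,0,0,0,0.5,45]

```text
clock: 7.7
position: [0.5677, 0.0869, 0.1627]
tool_rot: [2.126, 1.569, 0.382]
force: [0.9, -0.4, 1.1]
grip_width: 0.045
```

```bash
python3 -c "
from h import *
st()
c=np.radians(-6.15);ex=np.array([np.cos(c),np.sin(c)]);ey=np.array([-ex[1],ex[0]]);b=np.array([575,-230])
d=np.array([492,-254])-b;print('card in board',d@ex,d@ey)
print('push y start tcp', [ (np.array([492,-254])+dx*ex-(65+k)*ey).round(1).tolist() for dx,k in((0,30),(0,11))], 'end',(b+(d@ex)*ex-(65+11)*ey).round(1),ex,ey)
"
```

```text
t 7.7 tcp mm [567.7  86.9 162.7] fing [ 0.002  0.001 -1.   ] jawyaw -9.96 F [ 0.9 -0.4  1.1] w 45.0 q [ 0.03  0.55 -0.41  1.79  0.27  0.86 -0.67]
card in board -79.95115900501477 -32.75381159124605
push y start tcp [[481.8, -348.5], [483.9, -329.6]] end [ 487.4 -297. ] [ 0.99424483 -0.10713175] [0.10713175 0.99424483]
```

Call:
play_rows:
  deltas:
    - [-6,-45,0,0,0,0.5,50]
    - [-8,-55,0,0,0,0.5,50]
    - [-10,-55,0,0,0,0.5,50]
    - [-10,-55,0,0,0,0.5,50]
    - [-10,-55,0,0,0,0.5,50]
    - [-12,-55,0,0,0,0.5,50]
    - [-12,-55,0,0,0,0.5,50]
    - [-10,-45,0,0,0,0.3,50]

```text
clock: 8.7
position: [0.4889, -0.3353, 0.1624]
tool_rot: [0.82, 1.57, -0.862]
force: [0.2, -0.1, -0.3]
grip_width: 0.0498
```

Call:
play_rows:
  deltas:
    - [-8,-20,-20,0,0,0,50]
    - [0,0,-40,0,0,0,50]
    - [0,0,-40,0,0,0,50]
    - [0,0,-30,0,0,0,50]
    - [0,0,-16,0,0,0,50]
    - [0,0,-8,0,0,0,50]
    - [0,0,0,0,0,0,50]
    - [0,0,0,0,0,0,50]

```text
clock: 9.7
position: [0.4822, -0.3533, 0.0082]
tool_rot: [1.072, 1.57, -0.609]
force: [0.3, 1.2, 1.3]
grip_width: 0.05
```

```bash
python3 -c "
from h import *
st()"
```

```text
t 9.7 tcp mm [ 482.2 -353.3    8.2] fing [ 0.001 -0.001 -1.   ] jawyaw -6.31 F [0.3 1.2 1.3] w 50.0 q [ 0.73  0.8  -0.29  1.79  0.37  0.6   0.1 ]
```

Call:
play_rows:
  deltas:
    - [0,0,-5,0,0,0,50]
    - [0,0,-2,0,0,0,50]
    - [0,0,0,0,0,0,50]

```text
clock: 10.07
position: [0.4817, -0.3529, 0.0002]
tool_rot: [-1.988, 1.571, 2.614]
force: [-0.1, 0.4, -0.7]
grip_width: 0.0503
```

Call:
play_rows:
  deltas:
    - [0,0,-1,0,0,0,50]
    - [0,0,-1,0,0,0,50]
    - [0,0,0,0,0,0,50]

```text
clock: 10.45
position: [0.4817, -0.353, -0.0018]
tool_rot: [-1.953, 1.571, 2.649]
force: [0.1, 0.7, 0.6]
grip_width: 0.0505
```

Call:
play_rows:
  deltas:
    - [0,0,4.5,0,0,0,50]
    - [1,10,0,0,0,0,50]
    - [1,8,0,0,0,0,50]
    - [0.5,5,0,0,0,0,50]
    - [0.5,5,0,0,0,0,50]
    - [0.5,5,0,0,0,0,50]
    - [0.5,5,0,0,0,0,50]
    - [0.5,5,0,0,0,0,50]

```text
clock: 11.45
position: [0.4863, -0.3097, 0.0028]
tool_rot: [-0.949, 1.571, -2.63]
force: [0.2, -0.1, -0.3]
grip_width: 0.0503
```

Call:
play_rows:
  deltas:
    - [0.5,5,0,0,0,0,50]
    - [0.5,4,0,0,0,0,50]
    - [0.4,3,0,0,0,0,50]
    - [0.1,1,0,0,0,0,50]
    - [0,0,0,0,0,0,50]

```text
clock: 12.08
position: [0.4878, -0.297, 0.0028]
tool_rot: [-0.1, 1.571, -1.781]
force: [0.2, -0.3, 0.7]
grip_width: 0.05
```

```bash
python3 -c "
from h import *
st();i=vision.camera_info('wrist');im=vision.grab_frame('wrist');cv2.imwrite('pics/w3.png',im[:,:,::-1]);np.save('w3.npy',i,allow_pickle=True)
i=vision.camera_info('top');im=vision.grab_frame('top');cv2.imwrite('pics/t3.png',im[:,:,::-1])
"
```

```text
t 12.07 tcp mm [ 487.8 -297.     2.8] fing [-0. -0. -1.] jawyaw -6.31 F [ 0.2 -0.3  0.7] w 50.0 q [ 0.64  0.78 -0.27  1.87  0.38  0.55  0.  ]
```

View pics/w3.png

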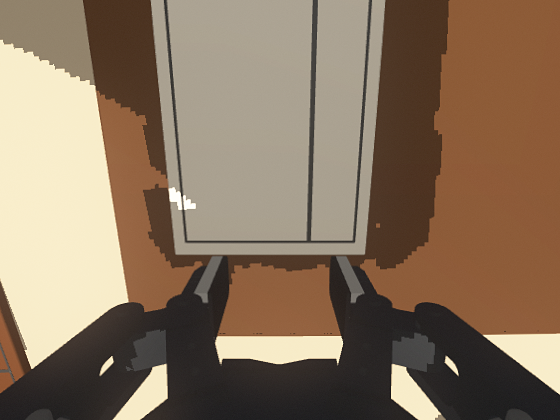

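The card's near edge runs from (176,254) to (366,254) and is flush against both fingers.

```bash
cat > bf.py <<'E'
from h import *
c=np.radians(-6.15);ex=np.array([np.cos(c),np.sin(c)]);ey=np.array([-ex[1],ex[0]]);b=np.array([575,-230.])
def tob(P):d=np.atleast_2d(P)[:,:2]-b;return np.c_[d@ex,d@ey]
def tow(p):p=np.atleast_2d(p);return b+p[:,:1]*ex+p[:,1:]*ey
E
python3 -c "
from bf import *
i=np.load('w3.npy',allow_pickle=True).item()
print(tob(onz(i,[(153,1),(176,254),(366,254),(386,1)],.010)*1000).round(1))
print('board -y edge',tob(onz(i,[(134,336),(559,333)],.004)*1000).round(1),'robot end edge',tob(onz(i,[(85,1),(130,305)],.004)*1000).round(1))
print(tow([(-165,0),(-140,0),(30-11,0)]).round(1), tob([[487.8,-297]]))
"
```

```text
[[-126.8   40.8]
 [-127.7  -63.9]
 [ -37.9  -64.2]
 [ -37.7   40.4]]
board -y edge [[-157.6 -114.6]
 [  73.9 -114.6]] robot end edge [[-156.4   43.3]
 [-157.   -95.4]]
[[ 410.9 -212.3]
 [ 435.8 -215. ]
 [ 593.9 -232. ]] [[-79.52032187 -75.95629276]]
```

Call:
play_rows:
  deltas:
    - [-1,-10,0,0,0,0,50]
    - [-2,-15,20,0,0,0,55]
    - [0,0,40,0,0,-5,60]
    - [-5,10,20,0,0,-8,60]
    - [-7,15,0,0,0,-9,60]
    - [-7,15,0,0,0,-9,60]
    - [-7,15,0,0,0,-9,60]
    - [-7,15,0,0,0,-9,60]

```text
clock: 13.18
position: [0.4515, -0.2524, 0.0829]
tool_rot: [1.623, 1.571, -0.919]
force: [0.3, -0.4, 0.0]
grip_width: 0.0595
```

Call:
play_rows:
  deltas:
    - [-7,15,0,0,0,-9,60]
    - [-6,12,0,0,0,-9,60]
    - [-5,10,0,0,0,-9,60]
    - [-2,0,0,0,0,-9,60]
    - [0,0,0,0,0,-4.8,60]
    - [0,0,0,0,0,0,60]
    - [0,0,0,0,0,0,60]

```text
clock: 14.05
position: [0.4318, -0.2153, 0.0828]
tool_rot: [3.05, 1.571, -0.196]
force: [-0.2, 0.2, 0.0]
grip_width: 0.0598
```

```bash
python3 -c "
from bf import *
s,R=st();print(tob([s['position']*1000]),tow([(-143,0)]))"
```

```text
t 14.05 tcp mm [ 431.8 -215.3   82.8] fing [ 0. -0. -1.] jawyaw -96.0 F [-0.2  0.2  0. ] w 59.8 q [ 0.27  0.54  0.09  2.09 -0.09  0.52 -1.25]
[[-143.98687037   -0.74768392]] [[ 432.82298893 -214.68015913]]
```

Call:
play_rows:
  deltas:
    - [0,0,-30,0,0,0,60]
    - [0,0.5,-25,0,0,0,60]
    - [0,0,-15,0,0,0,60]
    - [0,0,-8,0,0,0,60]
    - [0,0,-2,0,0,0,60]
    - [0,0,0,0,0,0,60]

```text
clock: 14.8
position: [0.4321, -0.2146, 0.0032]
tool_rot: [2.944, 1.57, -0.304]
force: [-0.0, 0.1, 0.5]
grip_width: 0.0596
```

Call:
play_rows:
  deltas:
    - [0,0,-1,0,0,0,60]
    - [0,0,-1,0,0,0,60]
    - [0,0,0,0,0,0,60]

```text
clock: 15.18
position: [0.4318, -0.2145, 0.0009]
tool_rot: [3.108, 1.571, -0.14]
force: [0.2, -0.4, 0.1]
grip_width: 0.0599
```

Call:
play_rows:
  deltas:
    - [4,-0.4,0,0,0,0,60]
    - [6,-0.6,0,0,0,0,60]
    - [8,-0.9,0,0,0,0,60]
    - [8,-0.9,0,0,0,0,60]
    - [8,-0.9,0,0,0,0,60]
    - [8,-0.9,0,0,0,0,60]
    - [8,-0.9,0,0,0,0,60]
    - [8,-0.9,0,0,0,0,60]

```text
clock: 16.18
position: [0.4903, -0.2209, 0.0008]
tool_rot: [-0.485, 1.571, 2.55]
force: [-1.2, -0.5, 0.1]
grip_width: 0.0602
```

Call:
play_rows:
  deltas:
    - [8,-0.9,0,0,0,0,60]
    - [8,-0.9,0,0,0,0,60]
    - [8,-0.9,0,0,0,0,60]
    - [8,-0.9,0,0,0,0,60]
    - [6,-0.6,0,0,0,0,60]
    - [4,-0.4,0,0,0,0,60]
    - [0,0,0,0,0,0,60]

```text
clock: 17.05
position: [0.532, -0.2255, 0.0008]
tool_rot: [-3.108, 1.571, -0.073]
force: [-0.1, 0.3, -0.1]
grip_width: 0.0601
```

```bash
python3 -c "
from bf import *
s,R=st();print(tob([s['position']*1000]));i=vision.camera_info('wrist');im=vision.grab_frame('wrist');cv2.imwrite('pics/w4.png',im[:,:,::-1]);np.save('w4.npy',i,allow_pickle=True)
print(proj(i,np.c_[tow([(15,65),(15,-65),(73,60),(73,-60),(-35,65),(-35,-65)])/1e3,[.01]*6]).round())"
```

```text
t 17.05 tcp mm [ 532.  -225.5    0.8] fing [ 0. -0. -1.] jawyaw -96.1 F [-0.1  0.3 -0.1] w 60.1 q [ 0.24  0.78  0.08  1.86 -0.11  0.5  -1.28]
[[-43.27611838  -0.12501602]]
[[127. 156.]
 [432. 156.]
 [120.   1.]
 [438.   1.]
 [141. 263.]
 [417. 263.]]
```

View pics/w4.png

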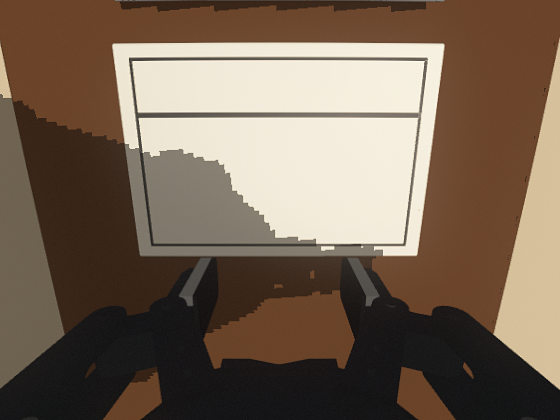

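The card's corners are at (113,44), (444,44), (418,256) and (140,256), so it is square and centred. The lip's edge is at about row 8, ahead of the card. The rear edge is about 12 mm ahead of the TCP, and home means a TCP board x of about 18. I'll push on in slower steps.

Call:
play_rows:
  deltas:
    - [5,-0.5,0,0,0,0,60]
    - [5,-0.5,0,0,0,0,60]
    - [4,-0.4,0,0,0,0,60]
    - [4,-0.4,0,0,0,0,60]
    - [3,-0.3,0,0,0,0,60]
    - [2,-0.2,0,0,0,0,60]

```text
clock: 17.85
position: [0.5549, -0.2278, 0.0008]
tool_rot: [-0.325, 1.571, 2.71]
force: [-3.5, -0.1, 0.3]
grip_width: 0.0601
```

Call:
play_rows:
  deltas:
    - [3,-0.3,0,0,0,0,60]
    - [3,-0.4,0,0,0,0,60]
    - [3,-0.3,0,0,0,0,60]
    - [3,-0.3,0,0,0,0,60]

```text
clock: 18.35
position: [0.5659, -0.2291, 0.0006]
tool_rot: [-0.099, 1.569, 2.936]
force: [-7.3, 0.6, 4.8]
grip_width: 0.0601
```

```bash
python3 -c "
from bf import *
s,R=st();print(tob([s['position']*1000]))
i=np.load('w4.npy',allow_pickle=True).item();print(tob(onz(i,[(113,44),(444,44),(418,256),(140,256)],.010)*1000).round(1))"
```

```text
t 18.35 tcp mm [ 565.9 -229.1    0.6] fing [-0.002  0.    -1.   ] jawyaw -96.12 F [-7.3  0.6  4.8] w 60.1 q [ 0.23  0.82  0.08  1.77 -0.11  0.56 -1.29]
[[-9.14208204 -0.08426594]]
[[ 58.2  64.9]
 [ 58.2 -64.1]
 [-31.4 -64.9]
 [-31.4  65.2]]
```

Call:
play_rows:
  deltas:
    - [3,-0.3,0,0,0,0,60]
    - [3,-0.4,0,0,0,0,60]
    - [3,-0.3,0,0,0,0,60]
    - [3,-0.3,0,0,0,0,60]

```text
clock: 18.85
position: [0.5782, -0.2304, 0.0006]
tool_rot: [-0.107, 1.569, 2.928]
force: [-3.9, -0.1, 0.4]
grip_width: 0.0599
```

Call:
play_rows:
  deltas:
    - [3,-0.3,0,0,0,0,60]
    - [3,-0.4,0,0,0,0,60]
    - [3,-0.3,0,0,0,0,60]
    - [2,-0.2,0,0,0,0,60]

```text
clock: 19.35
position: [0.59, -0.2316, 0.0007]
tool_rot: [-1.843, 1.571, 1.192]
force: [-3.4, 1.5, -0.7]
grip_width: 0.06
```

```bash
python3 -c "
from bf import *
s,R=st();print(tob([s['position']*1000]));i=vision.camera_info('wrist');im=vision.grab_frame('wrist');cv2.imwrite('pics/w5.png',im[:,:,::-1]);np.save('w5.npy',i,allow_pickle=True)"
```

```text
t 19.35 tcp mm [ 590.  -231.6    0.7] fing [ 0.  0. -1.] jawyaw -96.1 F [-3.4  1.5 -0.7] w 60.0 q [ 0.22  0.84  0.09  1.71 -0.11  0.6  -1.3 ]
[[15.04932656  0.05966557]]
```

View pics/w5.png

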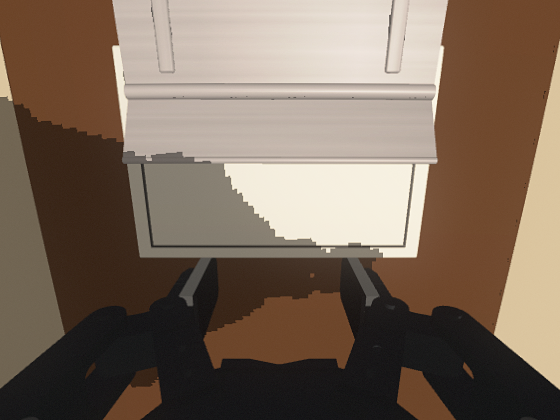

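The card is under the lifted clip, square and centred (rear edge from (140,257) to (418,257)). About 3 mm is left, so I'll push in 1 mm steps and watch the force.

Call:
play_rows:
  deltas:
    - [1,-0.1,0,0,0,0,60]
    - [1,-0.1,0,0,0,0,60]
    - [0,0,0,0,0,0,60]

```text
clock: 19.77
position: [0.5919, -0.2318, 0.0008]
tool_rot: [3.121, 1.571, -0.127]
force: [-1.8, 0.7, -1.2]
grip_width: 0.06
```

Call:
play_rows:
  deltas:
    - [1,-0.1,0,0,0,0,60]
    - [0,0,0,0,0,0,60]

```text
clock: 20.02
position: [0.5929, -0.2319, 0.0008]
tool_rot: [3.076, 1.571, -0.172]
force: [-2.7, 1.1, -1.2]
grip_width: 0.0601
```

Call:
play_rows:
  deltas:
    - [0.5,0,0,0,0,0,60]
    - [0,0,0,0,0,0,60]

```text
clock: 20.27
position: [0.5933, -0.2319, 0.0008]
tool_rot: [-1.53, 1.571, 1.504]
force: [-4.2, 0.3, -1.2]
grip_width: 0.06
```

Call:
play_rows:
  deltas:
    - [0.7,0,0,0,0,0,60]
    - [0,0,0,0,0,0,60]

```text
clock: 20.52
position: [0.5934, -0.2318, 0.0007]
tool_rot: [-0.138, 1.57, 2.897]
force: [-6.5, 0.3, -0.0]
grip_width: 0.06
```

Call:
play_rows:
  deltas:
    - [0.7,-0.1,0,0,0,0,60]
    - [0,0,0,0,0,0,60]

```text
clock: 20.78
position: [0.5935, -0.2318, 0.0006]
tool_rot: [-0.159, 1.568, 2.875]
force: [-10.0, 0.6, 2.9]
grip_width: 0.0601
```

Travel has stopped at x = 593.5 while the force climbs to 10 N, so the card is against the stops, and this matches the geometry. I'll back off, lift clear and check.

Call:
play_rows:
  deltas:
    - [-5,0.5,0,0,0,0,60]
    - [-15,1.5,0,0,0,0,60]
    - [-20,2,5,0,0,0,60]
    - [-20,2,30,0,0,0,60]
    - [-10,1,40,0,0,0,60]
    - [0,0,40,0,0,0,60]
    - [0,0,40,0,0,0,60]
    - [0,0,0,0,0,0,60]

```text
clock: 21.78
position: [0.5266, -0.2256, 0.1589]
tool_rot: [2.971, 1.564, -0.277]
force: [-0.0, 0.1, 0.4]
grip_width: 0.0597
```

```bash
python3 -c "
from bf import *
s,R=st();i=vision.camera_info('wrist');im=vision.grab_frame('wrist');np.save('w6.npy',i,allow_pickle=True)
sc=vision.grab_frame('scene')
cv2.imwrite('pics/w6.png',np.hstack([cv2.resize(im,(400,300)),cv2.resize(sc[130:340,130:410],(400,300))])[:,:,::-1]);cv2.imwrite('pics/w6f.png',im[:,:,::-1])
print(proj(i,np.c_[tow([(30,65),(30,-65),(-157.5,-115),(-157.5,115),(120,65),(120,-65)])/1e3,[.01,.01,.004,.004,.01,.01]]).round(1))"
```

```text
t 21.77 tcp mm [ 526.6 -225.6  158.9] fing [ 0.006 -0.002 -1.   ] jawyaw -96.1 F [-0.   0.1  0.4] w 59.7 q [ 0.21  0.53  0.12  1.82 -0.09  0.79 -1.3 ]
[[205.6 115.2]
 [350.6 115.1]
 [384.5 296.8]
 [172.  297. ]
 [199.1   1.4]
 [356.9   1.4]]
```

View pics/w6.png

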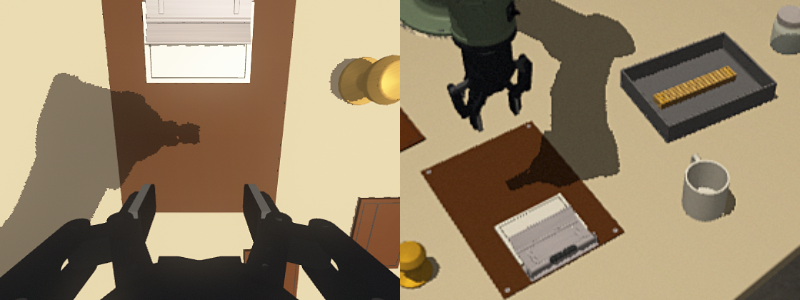

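The rule lies flat in the tray and the card is under the clip, with its rear edge at about row 115 of the full picture. Next I'll measure that edge.

```bash
python3 -c "
from bf import *
i=np.load('w6.npy',allow_pickle=True).item();im=cv2.imread('pics/w6f.png').astype(float);g=im[:,:,0]
def edge(c):
  col=g[95:135,c-2:c+3].mean(1);d=-np.diff(col);k=d.argmax();w=d[max(0,k-2):k+3];return 95+max(0,k-2)+(w*np.arange(len(w))).sum()/w.sum()+.5
cs=[215,240,265,290,315,340];r=[edge(c) for c in cs];print(np.round(r,1),tob(onz(i,np.c_[cs,r],.010)*1000).round(1))
row=g[108:113].mean(0);d=np.diff(row);L=190+d[190:225].argmax()+.5;Rr=335+d[335:370].argmin()+.5
print(L,Rr,tob(onz(i,[(L,110.5),(Rr,110.5)],.010)*1000).round(1))
c=g[270:330,250:252].mean(1);print('board end row',270+np.diff(c).argmax()+.5)
s=st()
"
```

```text
[115.4 115.3 115.3 115.4 115.4 115.4] [[ 29.8  56.6]
 [ 29.8  34.2]
 [ 29.7  11.7]
 [ 29.7 -10.7]
 [ 29.7 -33.1]
 [ 29.8 -55.5]]
204.5 349.5 [[ 34.   65.7]
 [ 34.  -63.8]]
board end row 296.5
t 21.88 tcp mm [ 525.  -224.9  155.9] fing [ 0.001 -0.    -1.   ] jawyaw -96.09 F [ 0.6 -0.2 -1.3] w 59.9 q [ 0.21  0.53  0.12  1.82 -0.09  0.79 -1.3 ]
```

```bash
python3 -c "
from workcell import workorder
print(workorder.job_done())"
```

```text
the job is handed in; nothing more can be done
None
```

The folding rule is in the tool tray and the price card is home under the clip. I handed the job in at about 22 s of the 72 s allowed; handing in reports no verdict.

- **Rule:** I gripped it across its middle, lifted it off the board and set it down in the tray. The last scene picture shows it lying flat inside.
- **Card:** I first nudged it sideways to the centre line and squared it. Then I pushed its rear edge with both fingertips until it stopped against the stops, with the force rising to 10 N.
- **Last measurement:** The rear edge is at 29.8 mm in the board's frame, which puts the card's origin at about 74.8 mm (ideal 75 mm). The card is about 1 mm off centre and square, with its rear edge even to 0.1 mm.
- **Clip:** The pictures show it lifted by the card. I did not measure its angle. The gripper stayed behind the card's rear edge, clear of the clip.
- **Mug, jar and doorknob:** None was approached. The mug and doorknob look undisturbed in the last pictures and the jar is partly in view, but I did not re-measure their positions.

No check failed or disagreed.

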